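# Fit the top handle to the camera and hold the camera up by it

## Task

Fit the top handle to the camera: put its foot into the flared mouth at the back of the shoe on the camera's cage and slide it towards the lens, fully home, until the spring detent holds it, while the camera still sits in its bench stand. Then lift the camera by that handle about 10 cm straight up out of the stand and keep it level and still in the air over the stand; finish while holding it there, with nothing but the handle carrying it. Hold and push the camera only through the handle, never let it tip, and leave the other things on the bench where they are.

Things in the scene. Friction and masses are not known exactly. Their poses are not given: they have to be found in the camera images.
- camera: Dark box camera in a cage, 0.6 to 0.8 kg, loose in its stand. Origin under the centre of its base plate (170 x 70 x 14 mm); x = the way the lens looks, z up. Body and cage x -84 to 38, y +-50, top at z 100; battery on the back; lens 64 to 77 mm across about z 60, x 35 to 104; two rods under it to x 110. Centre of mass near x 5, y 0. On its top: the slide-in shoe.
- shoe (a point): Point on the shoe's floor, camera (5, 0, 103) mm, axes as the camera's: the underside centre of the handle's foot lies here when home. Aluminium channel: side walls' inner faces at y +-17, smooth and slippery; lips over the foot, underside 10 and top 14 mm above the floor, 21 mm free slot between them, from 27 mm behind this point to an orange end stop 25.5 mm ahead of it (1.5 mm beyond a home foot).
- mouth (a point): Point on the shoe's open rear floor, 63 mm behind point shoe. A foot centred here stands wholly behind the lips and can be set down from above between the flared side walls (34 mm apart at the lips, about 50 mm at the rear); it then slides 63 mm along +x home. The lips' rear ends rise as a lead-in to 16 mm above the floor, 21 mm apart, up to 36 mm behind point shoe.
- detent (a joint): Brass spring crown across the shoe's floor at point shoe: 0 m = up (4 mm proud), 0.004 = pressed level with the floor. The foot's front edge first meets it about 34 mm before home, and it springs up into the groove under the foot when home. Riding over it takes about 2 to 5 N; pulling the foot back out takes about as much.
- handle: Top handle, 0.13 kg, standing on its foot on the bench. Origin under the foot's centre, z up; x = the end that enters the shoe first and ends up towards the lens: the end with the orange band round the bar (the other end has an orange knob, 8 mm long). Foot: pale aluminium plate 48 (x) x 30 (y) x 8 mm, with a 21 mm wide, 4 mm deep cross groove under its middle. Neck above it 36 x 14 mm.
- grip (a point): Centre of the handle's grip bar, handle (0, 0, 58) mm, axes as the handle's. Black ribbed rubber bar along x from -56 to 52 mm, 24 mm wide (y), 24 mm high (z 46 to 70 over the foot's underside), free at both sides; a 3 mm plate on top of its front end. When the handle is home the camera's centre of mass lies almost below this point.
- stand: Fixed plywood bench stand 202 x 106 mm, rubber floor at z 14 mm, low wooden lips up to z 21 mm round the camera's base plate, about 5 mm away on all sides: the camera may slip that far before a lip stops it. Origin under its centre, x as the camera's.
- puppet: Bystander, loose: wooden capsule puppet with a grey-green scarf, 50 mm across, 113 mm tall, origin under its centre.
- ball_head: Bystander, loose: wooden ball head 52 mm across on a pin and a round steel base 64 mm across, 104 mm tall with its wire, origin under its centre.
- screwdriver: Bystander, loose: screwdriver 160 mm long with a yellow handle, lying along its x, 26 mm high, origin under its middle.
- lens_cap: Bystander, loose: black lens cap 72 mm across, 8 mm high, origin under its centre.
- battery: Bystander, loose: spare battery 70 x 38 x 40 mm, origin under its centre.
- ply_strip: Bystander, loose: strip of plywood 180 (x) x 24 x 18 mm, origin under its centre.
- mouth_tray: Bystander, loose: low wooden tray of puppet mouths 110 x 150 x 22 mm, origin under its centre.
- glue: Bystander, loose: glue jar 48 mm across, 85 mm tall, origin under its centre.
There are look-alikes about, which are no part of the job. Of the things that look like the handle, the smallest one is meant.

How it is judged:
By the outcome, as a careful person would: the job done as asked, in the order asked, and still so for the second after the job is handed in, while the arm keeps its last pose, push and grip.
It also fails if it takes over 45 s, if anything falls off the work surface, if the arm or the gripper's body presses on something with over 40 N, if the wrist force passes 120 N, or if a joint passes its speed limit or range.

## Robot

A 6-joint arm with a two-finger parallel gripper is mounted at the origin on the work surface. World frame = base frame: x ahead of the robot, y to its left, z up, the work surface at z = 0. Lengths are in mm, angles in rad, forces in N, time in s.
With the tool pointing down it reaches from about 350 to 875 mm from the base axis. Payload 4.2 kg.
Tool frame: the origin (TCP) lies between the finger pads; the fingertips stand 22 mm ahead of it and the grasp point (between the pads) lies 3 mm ahead of it; z points along the fingers, x is the direction in which the jaws open and shut, and the axes are right-handed (so a half turn about z gives the same grasp; the last joint's range is limited). The gripper opens to 85 mm and grips with 20 to 120 N. Pads are 22 mm wide; open, the fingers measure 114 mm over their backs; the gripper's body (76 mm by 85 mm) begins 54 mm behind the grasp point. The pads swing forward as they close: fully open they stand 13 mm farther back than shut.
Start: joints at [0.259, 0.385, 0.008, 0, -1.194, -0.259], TCP at [624.979, 0.025, 253.312] pointing down, gripper open.
Joint ranges: [-3.14, 3.14], [-1.21, 2.06], [-1.07, 1.41], [-3.16, 2.05], [-2.99, -0.16], [-3.1, 3.1]. Speed limits (rad/s): [2.79, 2.79, 3.14, 3.14, 3.14, 3.14].

## Interface

Orientations are given as a unit quaternion [x, y, z, w].
In Python, from bench import arm gives the robot as it stands.
- The arm moves only by the tool step_arm, never from a script. Its argument "deltas" is a list of rows, each a list of 7 numbers: the finger opening in mm, from 0 to 85.4, then the shift along the tool's x, y, z in mm, then the turn, a rotation vector about the tool's x, y, z in degrees. In form: [[jaw, dx, dy, dz, wx, wy, wz], ...]. A call has 1 to 20 rows; each row is the pose to reach, as a shift and turn from the pose commanded when the call began, along the tool's axes at that moment; what a row does not reach only later rows make up. A row lasts 1/12 s, in which the tool goes at most 41.7 mm and 7.16 degrees, less where a joint would pass 70% of its speed; a pose out of reach is approached as far as the arm can. A call with a gripper value outside its range is refused whole. The fingers move at their own pace and stop on an object; the grip force is fixed at half the most. Time passes only in rows, so rows that repeat a pose let the fingers close. It gives the time, the measured TCP pose, the force and the opening at its end, in the units of the state.
- arm.read_state(): the state, without advancing time (a new reading comes with each control period).
- arm.get_image(name): name is "scene" or "side" or "wrist"; returns (picture, depth): 480x640x3 uint8, red, green, blue; 480x640 float32, mm along the optical axis (not along the pixel's ray), 0 where there is no reading.
- arm.get_calibration(name): a dict with "fx", "fy", "cx", "cy" (pixels), "distortion" ([k1, k2, p1, p2, k3] as OpenCV has them; the pictures are not rectified), "position" and "attitude" of the camera in the world. Camera axes: x right, y up, looking along -z (the intrinsics and any distortion apply to the point x, -y, -z); pixel columns grow to the right and rows downward; lengths in mm; the calibration is good to about 2 mm. A picture is of the moment at which its call begins: read the wrist's pose just before it. get_calibration takes no time and is no camera call; for the wrist camera it gives the pose at the moment of the call.
- arm.job_done(): hands the job in, once; it reports no verdict.
The state is a dict: "clock": time; "joints": joint angles; "joint_vel": joint speeds; "joint_efforts": joint torques, N m; "position": TCP position; "ee_rot": TCP orientation; "contact_force": force on the tool from outside, world axes, zero at the start; "wrist_torque": the same for the moment, N m; "gripper_width": finger opening in mm.
Only numpy, scipy, OpenCV 4.12 (cv2) and the standard library are available. Lean on these libraries where they do the work, as an engineer would, in place of code of your own. Each camera call takes 0.05 s, during which the arm holds its last target. There are 200 camera calls.

## Working session

There is one attempt and no reset: what is moved stays moved. The work goes in short steps, Python scripts to look and compute and a tool call to move; the robot and the scene stay as the last step left them, time stands still between calls to the robot, and variables do not carry over. Pictures are saved under pics/ and viewed, on a budget of 10 in all, crops included, one or two more only if the job needs it, and the job is handed in when it is done.

Besides the shell and the picture viewer there is one more tool, called as name([rows], argument=value, ...), one row to a line, values as JSON. step_arm: Moves the arm, as the interface text tells. Its arguments: {"type":"object","properties":{"deltas":{"type":"array"}},"required":["deltas"]}

```bash
ls; mkdir -p pics; cat > h.py <<'E'
import numpy as np, cv2
from scipy.spatial.transform import Rotation as R
from bench import arm
def grab(name):
    c=arm.get_calibration(name); im,d=arm.get_image(name); return im,d,c
def rot(c):
    a=np.array(c["attitude"],float)
    return a if a.shape==(3,3) else R.from_quat(a).as_matrix()
def und(c,uv):
    K=np.array([[c["fx"],0,c["cx"]],[0,c["fy"],c["cy"]],[0,0,1]])
    return cv2.undistortPoints(np.float64(uv).reshape(-1,1,2),K,np.array(c["distortion"],float)).reshape(-1,2)
def rays(c,uv):
    n=und(c,uv); d=np.c_[n[:,0],-n[:,1],-np.ones(len(n))]
    return d@rot(c).T
def plane(c,uv,z):
    r=rays(c,uv); p=np.array(c["position"]); return p+r*((z-p[2])/r[:,2])[:,None]
def depthpts(c,d,uv):
    uv=np.int32(uv).reshape(-1,2); z=d[uv[:,1],uv[:,0]]
    return np.array(c["position"])+rays(c,uv)*z[:,None]
def save(n,im): cv2.imwrite(f"pics/{n}.png",im[:,:,::-1])
E
python3 - <<'E'
from h import *
print(arm.read_state())
for n in("scene","side","wrist"):
    im,d,c=grab(n); save(n+"0",im); np.savez(f"{n}0.npz",im=im,d=d); print(n,c,(d>0).mean())
E
```

```text
pics
{'clock': 0.0, 'joints': array([ 2.58606887e-01,  3.85547705e-01,  6.65670867e-03, -5.42475636e-04,
       -1.19399790e+00, -2.58570261e-01]), 'joint_vel': array([-0.00134571,  0.00012384,  0.0012728 , -0.00144295, -0.00067861,
        0.00159386]), 'joint_efforts': array([-9.55001960e-04, -3.92286408e+01,  1.88399577e+01,  4.18616563e+00,
       -4.72148502e-03,  8.27910434e-07]), 'position': array([6.24470610e+02, 3.87555890e-02, 2.52232509e+02]), 'ee_rot': array([ 8.17511910e-05,  9.99999418e-01, -2.38287196e-05, -1.07596453e-03]), 'contact_force': array([0.02616505, 0.35231788, 0.47539242]), 'wrist_torque': array([-0.00924833,  0.01786723,  0.04319063]), 'gripper_width': 85.32303024777319}
scene {'fx': 494.4855921608559, 'fy': 494.4855921608559, 'cx': 311.71247367393727, 'cy': 244.41809318511486, 'distortion': array([0.02797785, 0.        , 0.        , 0.        , 0.        ]), 'position': array([1122.17563779,  172.18361915,  969.60423503]), 'attitude': array([0.17249073, 0.23757938, 0.77613689, 0.55804526])} 0.99599609375
side {'fx': 560.1376925416257, 'fy': 560.1376925416257, 'cx': 317.85589638681296, 'cy': 241.2359823933175, 'distortion': array([-0.17703283,  0.        ,  0.        ,  0.        ,  0.        ]), 'position': array([278.3860112 , 987.80875024, 928.0165382 ]), 'attitude': array([-0.06373621,  0.43153352,  0.89331326, -0.10820316])} 0.9961263020833333
wrist {'fx': 369.03303179297245, 'fy': 369.03303179297245, 'cx': 320.88404972331443, 'cy': 238.66970359351254, 'distortion': array([-0.04554021,  0.        ,  0.        ,  0.        ,  0.        ]), 'position': array([623.82003629, -74.0642768 , 373.86128309]), 'attitude': array([ 1.78890814e-03, -1.46551458e-01,  9.89201429e-01, -5.90699924e-05])} 0.996240234375
```

View pics/scene0.png

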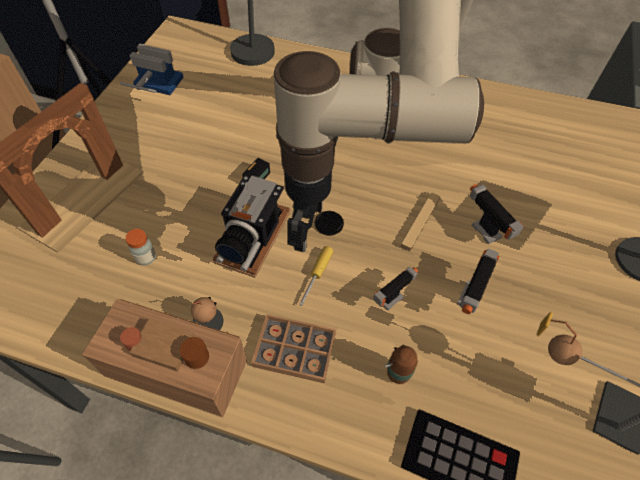

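View pics/side0.png

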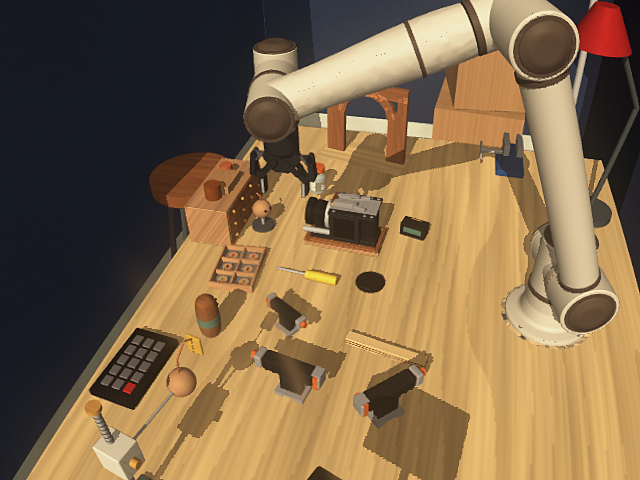

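Scene view: the camera is at (252,215), lens facing down-left. There are three handle-like objects, and the smallest is at scene (397,287), side (287,312). Next, zoomed crops.

```bash
python3 - <<'E'
from h import *
A=np.load("scene0.npz")["im"];B=np.load("side0.npz")["im"]
def cr(I,x,y,w=100,h=75): return cv2.resize(I[y:y+h,x:x+w],(400,300),interpolation=cv2.INTER_CUBIC)
save("c1",np.vstack([np.hstack([cr(A,350,250),cr(B,240,275)]),np.hstack([cr(A,200,155,150,112),cr(B,290,170,120,90)])]))
E
```

```text
(no output)
```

View pics/c1.png

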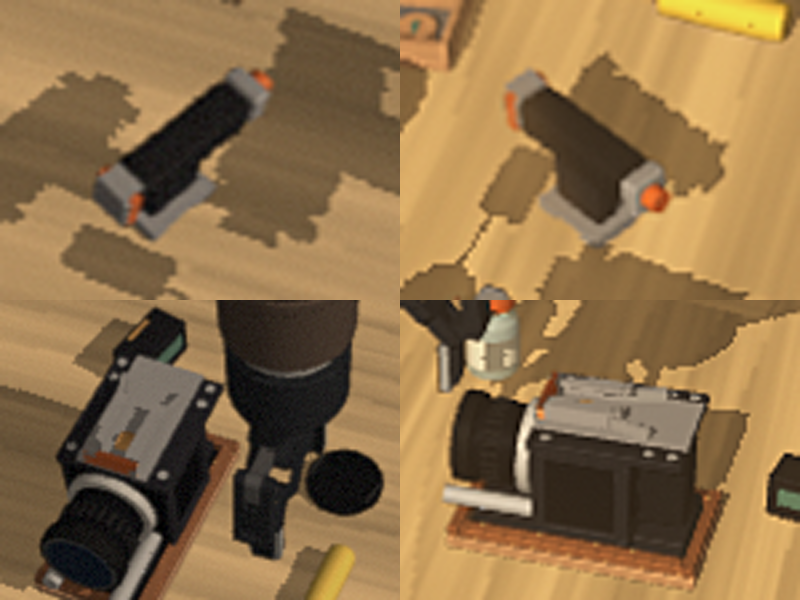

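The knob is at scene (415,270), and the banded front end at (376,298). The shoe's rear (its open mouth) is away from the lens. Next: poses from depth.

```bash
python3 - <<'E'
from h import *
for n,hb,cb in(("scene",(365,255,425,315),(205,155,290,275)),("side",(262,285,310,335),(300,185,390,255))):
    f=np.load(n+"0.npz");im,d=f["im"],f["d"];c=arm.get_calibration(n)
    def pts(b):
        u,v=np.meshgrid(np.arange(b[0],b[2]),np.arange(b[1],b[3]));uv=np.c_[u.ravel(),v.ravel()]
        return uv,depthpts(c,d,uv),im[uv[:,1],uv[:,0]].astype(int)
    uv,p,col=pts(hb)
    m=(p[:,2]>62)&(p[:,2]<80)
    (cx,cy),s,a=cv2.minAreaRect(np.float32(p[m][:,:2])); print(n,"handle bar top",m.sum(),(cx,cy),s,a,np.percentile(p[m][:,2],[5,50,95]))
    org=(col[:,0]>150)&(col[:,1]<110)&(col[:,2]<90)&(p[:,2]>30)
    _,L=cv2.connectedComponents(np.uint8(org.reshape(hb[3]-hb[1],-1)),connectivity=8);L=L.ravel()
    for k in range(1,L.max()+1):
        if (L==k).sum()>2: print(" orange",(L==k).sum(),uv[L==k].mean(0),np.median(p[L==k],0))
    low=(p[:,2]>4)&(p[:,2]<14); print(" foot z4-14",low.sum(),cv2.minAreaRect(np.float32(p[low][:,:2])))
    uv,p,col=pts(cb)
    print(" z hist",np.histogram(p[:,2],np.arange(0,145,5))[0])
    for lo,hi in((108,140),(124,136),(126,135)):
        m=(p[:,2]>lo)&(p[:,2]<hi)&(col.mean(1)>-1); print(" cam",lo,hi,m.sum(),cv2.minAreaRect(np.float32(p[m][:,:2])),np.median(p[m],0))
    m=(p[:,2]>105)&(p[:,2]<140)&(col.min(1)>95)&(np.ptp(col,axis=1)<40);print(" grey",m.sum(),cv2.minAreaRect(np.float32(p[m][:,:2])))
    org=(col[:,0]>130)&(col[:,1]<110)&(col[:,2]<80)&(p[:,2]>105)
    print(" stop",org.sum(),np.median(p[org],0),cv2.minAreaRect(np.float32(p[org][:,:2])))
E
```

```text
scene handle bar top 552 (576.0530395507812, 178.73016357421875) (25.79400634765625, 116.27812194824219) 58.247230529785156 [64.00135633 69.0686693  72.70472437]
 orange 8 [415.25  269.625] [529.839711   209.24949233  62.96104541]
 orange 10 [383.  301.7] [625.35305808 162.85936293  61.63196542]
 foot z4-14 135 ((537.4644775390625, 177.21868896484375), (146.98731994628906, 132.98472595214844), 16.90697479248047)
 z hist [1543  140  162  300  261   36   88  332  246   64   54   65   71   82
   83  110  110  104  158  179  292  307  870  642   86  213  180    1]
 cam 108 140 2118 ((530.0336303710938, -176.02108764648438), (101.52288055419922, 190.74127197265625), 87.4270248413086) [ 509.53598322 -172.32592148  115.36375743]
 cam 124 136 414 ((511.9187927246094, -174.22344970703125), (59.229698181152344, 91.99855041503906), 87.9231948852539) [ 524.2365699  -170.50654299  129.65787577]
 cam 126 135 371 ((512.6005859375, -177.75941467285156), (58.88044357299805, 89.59091186523438), 83.31143188476562) [ 525.37709648 -173.82651907  129.93877491]
 grey 926 ((502.3675537109375, -172.744628906
[... 882 characters left out ...]
44922), (108.57888793945312, 187.61354064941406), 87.45874786376953) [ 496.01791157 -158.00901791  115.87103227]
 cam 124 136 264 ((510.2315979003906, -174.51515197753906), (61.39560317993164, 89.25464630126953), 86.8005142211914) [ 518.49565437 -168.20693934  128.46198742]
 cam 126 135 215 ((510.1993103027344, -175.25210571289062), (59.9963264465332, 89.22449493408203), 86.74761199951172) [ 521.67941062 -171.61237676  129.05422973]
 grey 698 ((501.5928955078125, -175.00083923339844), (95.36876678466797, 132.07290649414062), 85.72447204589844)
 stop 18 [567.4871836    6.98846554 249.02947231] ((452.161865234375, 403.9382629394531), (72.08025360107422, 1216.2303466796875), 13.182762145996094)
```

View pics/wrist0.png

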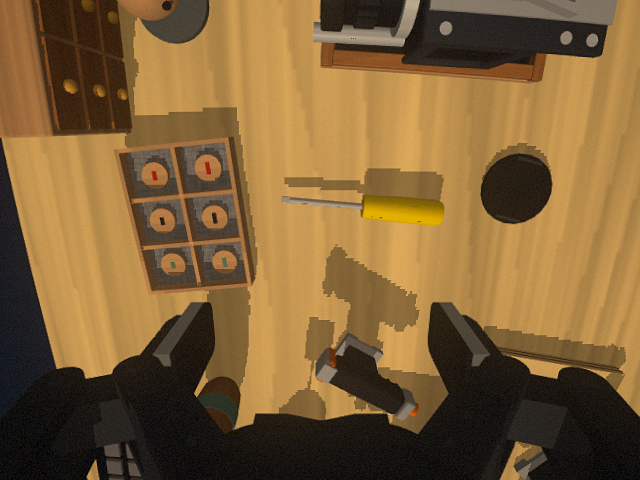

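step_arm([
  [85,114,-160,-48,0,0,0],
  [85,114,-160,-48,0,0,0],
  [85,114,-160,-48,0,0,0],
  [85,114,-160,-48,0,0,0],
  [85,114,-160,-48,0,0,0],
  [85,114,-160,-48,0,0,0],
  [85,114,-160,-48,0,0,0],
  [85,114,-160,-48,0,0,0],
])

```text
clock: 0.82
position: [510.9, -160.0, 301.1]
ee_rot: [0.0, 1.0, 0.0, -0.0]
contact_force: [-0.6, 0.7, 0.1]
gripper_width: 84.9
```

```bash
python3 - <<'E'
from h import *
import pickle
s=arm.read_state();print(s["clock"],s["position"],s["ee_rot"],abs(s["joint_vel"]).max())
im,d,c=grab("wrist");save("w1",im);pickle.dump((im,d,c),open("w1.pkl","wb"))
E
```

```text
0.8167 [ 510.86071545 -159.97124305  301.06685181] [ 3.32379348e-04  9.99999923e-01  1.93842791e-04 -8.05285983e-05] 0.020472503355927218
```

View pics/w1.png

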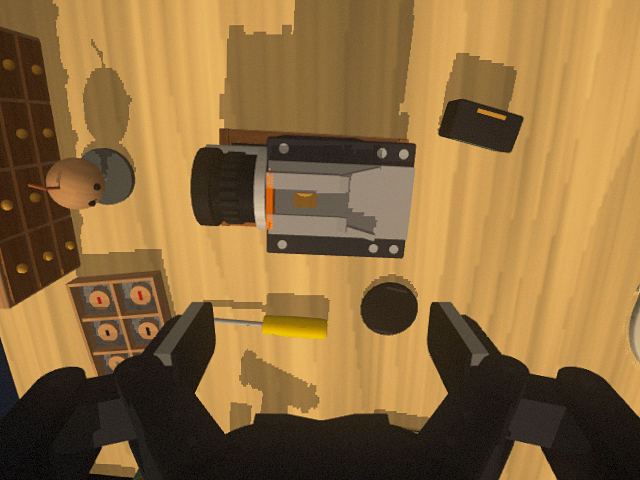

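```bash
cat > m.py <<'E'
from h import *
import pickle
def camfit(f,box=(240,120,430,270)):
    im,d,c=pickle.load(open(f,"rb"))
    u,v=np.meshgrid(np.arange(box[0],box[2]),np.arange(box[1],box[3]));uv=np.c_[u.ravel(),v.ravel()]
    p=depthpts(c,d,uv);col=im[uv[:,1],uv[:,0]].astype(int)
    hsv=cv2.cvtColor(im,cv2.COLOR_RGB2HSV)[uv[:,1],uv[:,0]].astype(int)
    print("z hist",np.histogram(p[:,2],np.arange(95,140,3)))
    lip=(p[:,2]>126)&(p[:,2]<137);print("lips",lip.sum(),cv2.minAreaRect(np.float32(p[lip][:,:2])),np.median(p[lip,2]))
    top=(p[:,2]>107)&(p[:,2]<137)&(uv[:,0]>262);r=cv2.minAreaRect(np.float32(p[top][:,:2]));print("top",top.sum(),r)
    for nm,m in(("brass",(hsv[:,0]>12)&(hsv[:,0]<24)&(hsv[:,1]>130)&top),("stop",(hsv[:,0]<12)&(hsv[:,1]>150)&(hsv[:,2]>120)&(p[:,2]>105))):
        q=uv[m];print(nm,m.sum(),q.mean(0),q.min(0),q.max(0),"z",np.median(p[m,2]),plane(c,q.mean(0),121))
    # slot centre line
    P=[]
    for x in range(318,344,2):
        s=lip&(uv[:,0]==x); vs=uv[s,1]; g=np.diff(vs); 
        if len(g) and g.max()>5:
            k=g.argmax(); e=plane(c,[[x,vs[k]+.5],[x,vs[k+1]-.5]],131); P.append(e)
    P=np.array(P); print("slot w",np.linalg.norm(P[:,0]-P[:,1],axis=1).round(1)); m=P.mean(1)[:,:2]
    print("slot line",np.polyfit(m[:,0],m[:,1],1),m[0],m[-1])
    # outer lip edges & top-plate side edges fit
    for nm,msk in(("lip",lip),("top",top)):
        L=[];U=[]
        for x in range(285,345 if nm=="lip" else 400,3):
            vs=uv[msk&(uv[:,0]==x),1]
            if len(vs): U.append([x,vs.min()-.5]);L.append([x,vs.max()+.5])
        z=131 if nm=="lip" else 114
        for e in(U,L):
            q=plane(c,e,z)[:,:2]; k=np.polyfit(q[:,0],q[:,1],1); print(nm,"edge slope deg",np.degrees(np.arctan(k[0])),"y at x=500",np.polyval(k,500))
if __name__=="__main__": camfit("w1.pkl")
E
python3 m.py; python3 - <<'E'
from h import *
A=np.load("wrist0.npz");c=arm.get_calibration("wrist")
c0=dict(c);c0["position"]=np.array([623.82003629,-74.0642768,373.86128309]);c0["attitude"]=np.array([1.78890814e-03,-1.46551458e-01,9.89201429e-01,-5.90699924e-05])
u,v=np.meshgrid(np.arange(300,425),np.arange(325,425));uv=np.c_[u.ravel(),v.ravel()];p=depthpts(c0,A["d"],uv)
m=(p[:,2]>60)&(p[:,2]<80);print("bar",m.sum(),cv2.minAreaRect(np.float32(p[m][:,:2])),np.percentile(p[m,2],[5,50,95]))
col=A["im"][uv[:,1],uv[:,0]].astype(int);m=(col[:,0]>150)&(col[:,1]<110)&(col[:,2]<80)
for s in(uv[:,0]<370,uv[:,0]>370): print(uv[m&s].mean(0),np.median(p[m&s],0))
E
```

```text
z hist (array([ 140,  153,  279,  444,  211,  343, 5767, 6778,  724,  137,  277,
        567, 2431,   44]), array([ 95,  98, 101, 104, 107, 110, 113, 116, 119, 122, 125, 128, 131,
       134, 137]))
lips 3300 ((508.9779052734375, -175.8377685546875), (60.454158782958984, 90.70662689208984), 87.18389129638672) 131.70730559880022
top 16822 ((496.42529296875, -174.62298583984375), (99.70872497558594, 125.85204315185547), 87.45764923095703)
brass 678 [291.74336283 200.12536873] [265 138] [415 257] z 121.78338518974479 [[ 533.51422625 -175.94654292  121.        ]]
stop 10 [270.6 196.6] [266 188] [273 210] z 130.84723104583134 [[ 550.93204313 -178.92126298  121.        ]]
slot w [19.6 19.6 20.4 20.4 20.4 20.4 20.4 20.4 20.4 20.4 19.6 20.4 20.4]
slot line [-5.17897931e-02 -1.49331738e+02] [ 511.70972677 -175.8423338 ] [ 492.43165549 -174.61153098]
lip edge slope deg -3.0875287733104764 y at x=500 -198.591744447464
lip edge slope deg -2.5667049736448626 y at x=500 -151.88129979913967
top edge slope deg -2.5748731214810596 y at x=500 -224.70754413660478
top edge slope deg -2.6151942984891323 y at x=500 -125.37390036675754
bar 2630 ((574.19873046875, 178.18756103515625), (25.510936737060547, 117.57384490966797), 58.91783905029297) [62.16212023 70.34860832 73.69682579]
[325.75 371.75] [617.20626545 153.22977655  71.16931706]
[412.87096774 412.93548387] [527.26551729 207.62908971  65.6096187 ]
```

The measurements agree between views: camera yaw −2.6°, shoe ≈ (522, −176.1), mouth ≈ (459, −173.3); handle grip ≈ (580, 175.3), yaw −31.4°. Moving above the handle now.

step_arm([
  [85,-69,335,120,0,0,-58.6],
  [85,-69,335,120,0,0,-58.6],
  [85,-69,335,120,0,0,-58.6],
  [85,-69,335,120,0,0,-58.6],
  [85,-69,335,120,0,0,-58.6],
  [85,-69,335,120,0,0,-58.6],
  [85,-69,335,120,0,0,-58.6],
  [85,-69,335,120,0,0,-58.6],
  [85,-69,335,120,0,0,-58.6],
  [85,-69,335,120,0,0,-58.6],
  [85,-69,335,120,0,0,-58.6],
  [85,-69,335,120,0,0,-58.6],
  [85,-69,335,120,0,0,-58.6],
])

```text
clock: 1.95
position: [579.9, 174.7, 181.5]
ee_rot: [-0.489, 0.872, -0.0, -0.0]
contact_force: [0.3, -0.4, 0.7]
gripper_width: 84.8
```

```bash
python3 - <<'E'
from h import *
import pickle
s=arm.read_state();print(s["clock"],s["position"],s["joints"]);Rm=R.from_quat(s["ee_rot"]).as_matrix();print(Rm.round(4))
im,d,c=grab("wrist");save("w2",im)
v,u=np.mgrid[0:480,0:640];uv=np.c_[u.ravel(),v.ravel()];p=depthpts(c,d,uv)
near=np.hypot(p[:,0]-580,p[:,1]-175)<75
m=near&(p[:,2]>62)&(p[:,2]<78);print(m.sum(),cv2.minAreaRect(np.float32(p[m][:,:2])),np.percentile(p[m,2],[5,50,95]))
h=(p-[580.1,175.3,0])[:,:2]; a=np.radians(-31.4); e=np.c_[h@[np.cos(a),np.sin(a)],h@[-np.sin(a),np.cos(a)]]
print("bar lateral/along extents",np.percentile(e[m],[1,50,99],axis=0))
k=m&(abs(e[:,0])<45)
for lo in range(-45,45,15):
    s=k&(e[:,0]>lo)&(e[:,0]<lo+15)
    if s.sum(): print(lo,s.sum(),e[s,1].min().round(1),e[s,1].max().round(1))
E
```

```text
1.95 [579.88608484 174.67534451 181.50956368] [ 5.59644351e-01  4.10016497e-01 -1.42804082e-01  1.07243273e-04
 -1.01801223e+00  4.62656398e-01]
[[-5.214e-01 -8.533e-01  0.000e+00]
 [-8.533e-01  5.214e-01 -1.000e-04]
 [ 1.000e-04 -1.000e-04 -1.000e+00]]
5648 ((574.6103515625, 179.0742950439453), (24.704219818115234, 116.50631713867188), 58.788368225097656) [66.76788109 70.73876262 74.04424927]
bar lateral/along extents [[-61.97004174 -11.49212917]
 [  2.45779597   0.36809885]
 [ 51.33118924  12.17669517]]
-45 593 -12.1 12.5
-30 712 -12.0 12.3
-15 759 -11.9 12.6
0 805 -11.7 12.4
15 845 -11.5 12.7
30 845 -11.6 12.9
```

View pics/w2.png

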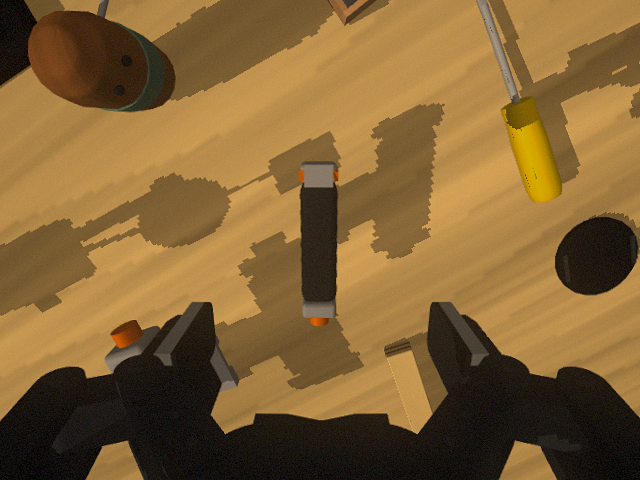

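Wrist view: the bar is centred (319,240), with the band in front and the knob at the rear. A look-alike's end sits near the left finger, so I'll check clearance.

```bash
python3 - <<'E'
from h import *
for n in("scene","side"):
    f=np.load(n+"0.npz");d=f["d"];c=arm.get_calibration(n)
    v,u=np.mgrid[0:480,0:640];uv=np.c_[u.ravel(),v.ravel()];p=depthpts(c,d,uv)
    h=(p-[580.1,175.3,0])[:,:2]; a=np.radians(-31.2); x=h@[np.cos(a),np.sin(a)];y=h@[-np.sin(a),np.cos(a)]
    m=(p[:,2]>25)&(p[:,2]<130)&(abs(x)<110)&(abs(y)>20)&(abs(y)<140)
    H=np.zeros((14,11))
    for X,Y,Z in zip(x[m],y[m],p[m,2]):
        i,j=int((Y+140)//20),int((X+110)//20);H[i,j]=max(H[i,j],Z)
    print(n,"rows y -140..140, cols x -110..110");print(H.astype(int))
E
```

```text
scene rows y -140..140, cols x -110..110
[[  0   0   0   0   0   0   0   0   0   0   0]
 [  0   0   0   0   0   0   0   0   0   0   0]
 [  0   0   0   0   0   0   0   0   0   0   0]
 [  0   0   0   0   0   0   0   0   0   0   0]
 [  0   0   0   0   0   0   0   0   0   0   0]
 [  0   0   0   0   0   0   0   0   0   0   0]
 [  0   0   0   0   0   0   0   0   0   0   0]
 [  0   0   0   0   0   0   0   0   0   0   0]
 [  0   0   0   0   0   0   0   0   0   0   0]
 [  0   0   0   0   0   0   0   0   0   0   0]
 [  0   0   0   0   0   0   0   0   0   0   0]
 [  0   0   0   0   0   0   0   0   0   0   0]
 [ 95  93  91   0   0   0   0   0   0   0 110]
 [ 95  95  94   0   0   0   0   0   0   0 114]]
side rows y -140..140, cols x -110..110
[[  0   0   0   0   0   0   0   0   0   0   0]
 [  0   0   0   0   0   0   0   0   0   0   0]
 [  0   0   0   0   0   0   0   0   0   0   0]
 [  0   0   0   0   0   0   0   0   0   0   0]
 [  0   0   0   0   0   0   0   0   0   0   0]
 [  0   0   0   0   0   0   0   0   0   0   0]
 [  0   0   0   0   0   0   0   0   0   0   0]
 [  0   0   0   0   0   0   0   0   0   0   0]
 [  0   0   0   0   0   0   0   0   0   0   0]
 [  0   0   0   0   0   0   0   0   0   0   0]
 [  0   0   0   0   0   0   0   0   0   0   0]
 [  0   0   0   0   0   0   0   0   0   0   0]
 [ 92  92  90   0   0   0   0   0   0  95 109]
 [ 93  93  91   0   0   0   0   0   0  94 113]]
```

step_arm([
  [85,-1,0,40,0,0,-0.3],
  [85,-1,0,80,0,0,-0.3],
  [85,-1,0,105,0,0,-0.3],
  [85,-1,0,121,0,0,-0.3],
  [85,-1,0,121,0,0,-0.3],
  [50,-1,0,121,0,0,-0.3],
  [30,-1,0,121,0,0,-0.3],
  [15,-1,0,121,0,0,-0.3],
  [15,-1,0,121,0,0,-0.3],
  [15,-1,0,121,0,0,-0.3],
  [15,-1,0,121,0,0,-0.3],
  [15,-1,0,121,0,0,-0.3],
])

```text
clock: 3.0
position: [581.2, 176.2, 61.8]
ee_rot: [-0.492, 0.871, -0.0, 0.001]
contact_force: [-1.4, 0.3, 6.0]
gripper_width: 23.0
```

step_arm([
  [15,0,0,-15,0,0,0],
  [15,0,0,-45,0,0,0],
  [15,0,0,-80,0,0,0],
  [15,15,-3,-115,0,0,-1],
  [15,45,-9,-140,0,0,-4],
  [15,80,-17,-155,0,0,-7],
  [15,115,-24,-160,0,0,-10],
  [15,150,-31,-160,0,0,-13],
  [15,185,-39,-160,0,0,-16],
  [15,220,-46,-160,0,0,-19],
  [15,255,-53,-160,0,0,-22],
  [15,290,-61,-160,0,0,-25],
  [15,320,-67,-160,0,0,-27],
  [15,345,-72,-160,0,0,-28.5],
  [15,358,-75,-160,0,0,-28.5],
  [15,361.6,-75.9,-160,0,0,-28.5],
  [15,361.6,-75.9,-160,0,0,-28.5],
  [15,361.6,-75.9,-160,0,0,-28.5],
])

```text
clock: 4.5
position: [458.7, -172.7, 220.1]
ee_rot: [-0.691, 0.723, 0.0, 0.0]
contact_force: [0.2, 0.1, -1.3]
gripper_width: 23.0
```

```bash
python3 - <<'E'
from h import *
import pickle
s=arm.read_state();print(s["clock"],s["position"],s["contact_force"],s["wrist_torque"],s["gripper_width"],R.from_quat(s["ee_rot"]).as_matrix().round(4).tolist())
ims=[]
for n in("scene","side","wrist"):
    im,d,c=grab(n);pickle.dump((im,d,c),open(n+"3.pkl","wb"));ims.append(im)
def cr(I,x,y,w,h): return cv2.resize(I[y:y+h,x:x+w],(400,300),interpolation=cv2.INTER_CUBIC)
save("c3",np.vstack([np.hstack([cr(ims[0],190,110,140,105),cr(ims[1],290,120,160,120)]),np.hstack([cr(ims[2],0,0,640,480),np.zeros((300,400,3),np.uint8)])]))
E
```

```text
4.5 [ 458.70255278 -172.65030419  220.10267883] [ 0.1755992   0.06762981 -1.27001054] [ 0.02533195 -0.00055313  0.0041751 ] 22.966313357342905 [[-0.0457, -0.999, -0.0002], [-0.999, 0.0457, 0.0003], [-0.0003, 0.0002, -1.0]]
```

View pics/c3.png

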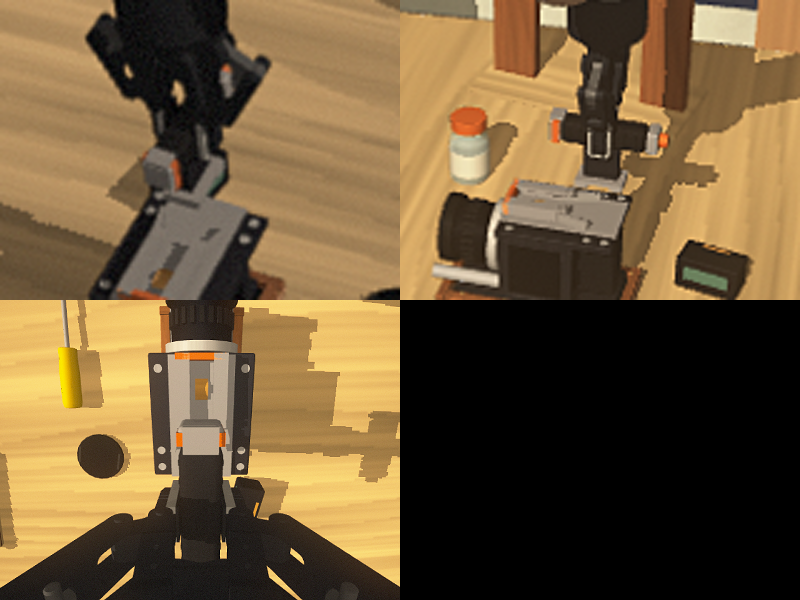

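The handle is level and aligned above the mouth, with the band facing the lens. Quick numeric check of handle against shoe in the same wrist frame.

```bash
python3 - <<'E'
from h import *
import pickle
im,d,c=pickle.load(open("wrist3.pkl","rb"))
v,u=np.mgrid[0:480,0:640];uv=np.c_[u.ravel(),v.ravel()];p=depthpts(c,d,uv)
a=np.radians(-2.6);h=(p-[522,-176.1,117])
x=h[:,:2]@[np.cos(a),np.sin(a)];y=h[:,:2]@[-np.sin(a),np.cos(a)];z=h[:,2]
b=(z>98)&(z<125)&(abs(y)<25)&(x<5)&(x>-70)
for lo in range(-45,0,7):
    s=b&(x>lo)&(x<lo+7)
    if s.sum()>5: print("bar",lo,s.sum(),np.percentile(y[s],[1,99]).round(1),np.median(z[s]).round(1))
print("front x",np.percentile(x[b],99))
L=(z>10)&(z<19)&(abs(y)<30)&(x>-40)&(x<24)
for lo in range(-10,25,7):
    s=L&(x>lo)&(x<lo+7)
    if s.sum()>5:
        n=y[s&(y<0)];q=y[s&(y>0)];print("lips",lo,n.min().round(1) if len(n) else 0,n.max().round(1) if len(n) else 0,q.min().round(1) if len(q) else 0,q.max().round(1) if len(q) else 0,np.median(z[s]).round(1))
s=(abs(y)<9)&(x>-8)&(x<20)&(abs(z)<8);print("floor z",np.percentile(z[s],[10,50,90]))
col=im[uv[:,1],uv[:,0]].astype(int);hsv=cv2.cvtColor(im,cv2.COLOR_RGB2HSV)[uv[:,1],uv[:,0]].astype(int)
for nm,m in(("brass",(hsv[:,0]>12)&(hsv[:,0]<24)&(hsv[:,1]>110)&(abs(y)<10)&(abs(x)<15)&(abs(z)<9)),("stop",(hsv[:,0]<12)&(hsv[:,1]>150)&(x>15)&(x<40)&(abs(y)<25)&(z<25))):
    print(nm,m.sum(),np.percentile(x[m],[2,50,98]).round(1),np.percentile(y[m],[2,50,98]).round(1),np.median(z[m]))
# foot from side cam
im,d,c=pickle.load(open("side3.pkl","rb"));p=depthpts(c,d,uv);h=(p-[522,-176.1,117])
x=h[:,:2]@[np.cos(a),np.sin(a)];y=h[:,:2]@[-np.sin(a),np.cos(a)];z=h[:,2]
s=(z>36)&(z<53)&(abs(y)<22)&(x>-110)&(x<-20);print("foot side",s.sum(),np.percentile(x[s],[1,99]),np.percentile(z[s],[1,99]),np.percentile(y[s],[1,99]))
E
```

```text
bar -45 1342 [-10.9  12.9] 112.0
bar -38 1418 [-10.9  12.9] 112.1
bar -31 1265 [-10.5  12.5] 112.4
bar -24 1640 [-11.1  13.1] 115.2
bar -17 1799 [-10.7  12.7] 114.4
front x -12.130330631528782
lips -10 -22.7 -10.2 10.9 23.3 14.9
lips -3 -22.5 -10.1 10.9 23.1 14.9
lips 4 -22.7 -10.0 11.2 23.0 15.0
lips 11 -22.6 -10.0 11.1 22.8 15.0
lips 18 -22.7 -10.1 10.6 23.0 14.9
floor z [0.32727289 1.63116442 4.72432065]
brass 711 [-8.6  1.3 10.3] [-5.5  0.3  6.1] 3.7698406135769176
stop 82 [26.5 26.6 33.3] [-9.7  0.9 15.6] 10.832033003554656
foot side 124 [-87.5316725  -40.07278913] [41.1772893  52.84045868] [-14.51397641  18.63800971]
```

step_arm([
  [15,0.5,0,12,0,0,0],
  [15,0.5,0,26,0,0,0],
  [15,0.5,0,33,0,0,0],
  [15,0.5,0,37,0,0,0],
  [15,0.5,0,38,0,0,0],
  [15,0.5,0,39,0,0,0],
  [15,0.5,0,39,0,0,0],
])

```text
clock: 5.23
position: [459.1, -173.4, 181.7]
ee_rot: [-0.691, 0.723, -0.0, 0.0]
contact_force: [0.1, 0.9, -1.9]
gripper_width: 23.1
```

step_arm([
  [15,0,0,0.7,0,0,0],
  [15,0,0,1.4,0,0,0],
  [15,0,0,1.4,0,0,0],
])

```text
clock: 5.48
position: [458.8, -173.5, 180.1]
ee_rot: [-0.691, 0.723, -0.0, 0.0]
contact_force: [1.0, 0.2, -0.7]
gripper_width: 23.6
```

step_arm([
  [15,0,0,0.5,0,0,0],
  [15,0,0,1.0,0,0,0],
  [15,0,0,1.0,0,0,0],
])

```text
clock: 5.73
position: [458.6, -173.5, 178.9]
ee_rot: [-0.691, 0.723, 0.0, 0.0]
contact_force: [-0.6, -0.4, -1.3]
gripper_width: 23.2
```

step_arm([
  [15,0,0,0.5,0,0,0],
  [15,0,0,0.5,0,0,0],
])

```text
clock: 5.9
position: [458.8, -173.5, 178.8]
ee_rot: [-0.691, 0.723, -0.0, -0.0]
contact_force: [-1.3, 0.1, 2.6]
gripper_width: 23.5
```

step_arm([
  [15,0,0,0.5,0,0,0],
  [15,0,0,0.5,0,0,0],
])

```text
clock: 6.07
position: [458.9, -173.6, 178.8]
ee_rot: [-0.691, 0.723, -0.0, 0.0]
contact_force: [-2.1, 0.2, 3.9]
gripper_width: 23.4
```

step_arm([
  [15,0,0,0.5,0,0,0],
  [15,0,0,0.5,0,0,0],
])

```text
clock: 6.23
position: [459.0, -173.7, 178.8]
ee_rot: [-0.691, 0.723, -0.001, 0.0]
contact_force: [-2.7, 1.2, 7.2]
gripper_width: 23.0
```

Contact occurred at the predicted height (178.8). Backing off to a light press and sliding.

step_arm([
  [15,0,0,-1,0,0,0],
  [15,0,-4,-1,0,0,0],
  [15,0,-9,-1,0,0,0],
  [15,0,-15,-1,0,0,0],
  [15,0,-20,-1,0,0,0],
  [15,0,-24,-1,0,0,0],
  [15,0,-24,-1,0,0,0],
])

```text
clock: 6.82
position: [484.4, -174.8, 178.8]
ee_rot: [-0.691, 0.723, -0.001, 0.0]
contact_force: [-0.8, -0.3, 4.9]
gripper_width: 23.3
```

step_arm([
  [15,0,-3,0,0,0,0],
  [15,0,-6,0,0,0,0],
  [15,0,-9,0,0,0,0],
  [15,0,-12,0,0,0,0],
  [15,0,-14,0,0,0,0],
  [15,0,-14,0,0,0,0],
])

```text
clock: 7.32
position: [497.0, -175.5, 178.8]
ee_rot: [-0.691, 0.723, 0.0, -0.001]
contact_force: [-3.0, -0.1, 6.4]
gripper_width: 23.4
```

step_arm([
  [15,0,-3,0,0,0,0],
  [15,0,-6,0,0,0,0],
  [15,0,-9,0,0,0,0],
  [15,0,-12,0,0,0,0],
  [15,0,-14,0,0,0,0],
  [15,0,-14,0,0,0,0],
])

```text
clock: 7.82
position: [511.9, -176.0, 178.8]
ee_rot: [-0.691, 0.723, -0.001, 0.0]
contact_force: [-1.4, -0.6, 4.7]
gripper_width: 23.4
```

step_arm([
  [15,0,-2,0,0,0,0],
  [15,0,-4,0,0,0,0],
  [15,0,-6,0,0,0,0],
  [15,0,-8,0,0,0,0],
  [15,0,-8,0,0,0,0],
])

```text
clock: 8.23
position: [520.3, -176.3, 178.8]
ee_rot: [-0.691, 0.723, -0.001, 0.001]
contact_force: [1.2, -0.7, 4.4]
gripper_width: 23.1
```

step_arm([
  [15,0,-1,0,0,0,0],
  [15,0,-2,0,0,0,0],
  [15,0,-2,0,0,0,0],
])

```text
clock: 8.48
position: [521.3, -176.4, 178.8]
ee_rot: [-0.691, 0.723, -0.001, 0.0]
contact_force: [-0.1, 0.2, 5.1]
gripper_width: 22.9
```

```bash
python3 - <<'E'
from h import *
import pickle
s=arm.read_state();print(s["clock"],s["position"],s["contact_force"])
ims=[]
for n in("scene","side","wrist"):
    im,d,c=grab(n);pickle.dump((im,d,c),open(n+"4.pkl","wb"));ims.append(im)
def cr(I,x,y,w,h): return cv2.resize(I[y:y+h,x:x+w],(400,300),interpolation=cv2.INTER_CUBIC)
save("c4",np.vstack([np.hstack([cr(ims[0],200,150,100,75),cr(ims[1],310,150,100,75)]),np.hstack([cr(ims[2],150,0,320,240),cr(ims[0],200,180,100,75)])]))
E
```

```text
8.4833 [ 521.34534212 -176.35105963  178.8238646 ] [-0.10955378  0.20288357  5.11786714]
```

View pics/c4.png

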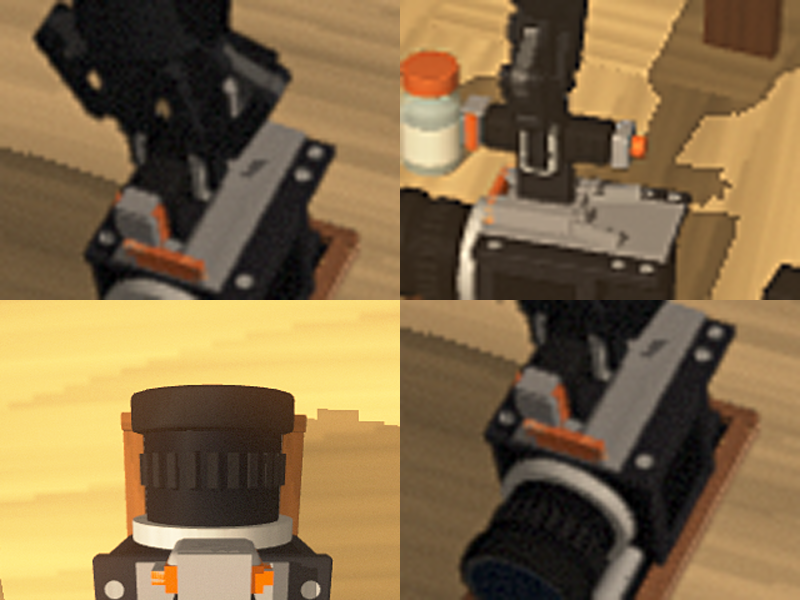

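step_arm([
  [15,0,-1,0,0,0,0],
  [15,0,-1,0,0,0,0],
])

```text
clock: 8.8
position: [522.2, -176.4, 178.8]
ee_rot: [-0.691, 0.723, -0.001, 0.0]
contact_force: [1.0, 0.8, 4.8]
gripper_width: 23.2
```

step_arm([
  [15,0,-1,0,0,0,0],
  [15,0,-1,0,0,0,0],
])

```text
clock: 8.97
position: [523.0, -176.4, 178.8]
ee_rot: [-0.691, 0.723, -0.0, 0.0]
contact_force: [-0.2, 0.2, 5.5]
gripper_width: 22.9
```

step_arm([
  [15,0,-1,0,0,0,0],
  [15,0,-1,0,0,0,0],
])

```text
clock: 9.13
position: [523.5, -176.5, 178.8]
ee_rot: [-0.691, 0.723, 0.0, -0.0]
contact_force: [-1.7, 0.4, 6.9]
gripper_width: 23.3
```

step_arm([
  [15,0,-1,0,0,0,0],
  [15,0,-1,0,0,0,0],
])

```text
clock: 9.3
position: [524.2, -176.6, 178.8]
ee_rot: [-0.691, 0.723, 0.0, -0.001]
contact_force: [-4.1, 0.0, 7.5]
gripper_width: 23.2
```

```bash
cat > f.py <<'E'
from h import *
import pickle,sys
s=arm.read_state();print(s["clock"],s["position"],s["contact_force"],s["wrist_torque"])
a=np.radians(-2.6)
def fr(p):
    h=(p-[522,-176.1,117]);return h[:,:2]@[np.cos(a),np.sin(a)],h[:,:2]@[-np.sin(a),np.cos(a)],h[:,2]
v,u=np.mgrid[0:480,0:640];uv=np.c_[u.ravel(),v.ravel()]
def an(I,tag,n):
    im,d,c=I;p=depthpts(c,d,uv);x,y,z=fr(p);hsv=cv2.cvtColor(im,cv2.COLOR_RGB2HSV)[uv[:,1],uv[:,0]].astype(int)
    st=(hsv[:,0]<12)&(hsv[:,1]>140)&(hsv[:,2]>100)&(x>12)&(x<42)&(abs(y)<25)&(z<25)&(z>-3)
    t=(abs(y)<55)&(z>-8)&(z<1)&(x>-100)&(x<45)
    print(tag,n,"stop",st.sum(),np.median(x[st]).round(2),np.median(y[st]).round(2),np.median(z[st]).round(2),"top x",np.percentile(x[t],[1,99]).round(1),"y",np.percentile(y[t],[1,99]).round(1),"z",np.median(z[t]).round(2))
    b=(z>50)&(z<72)&(abs(y)<22)&(x<62)&(x>-75)&(hsv[:,0]<12)&(hsv[:,1]>140)&(hsv[:,2]>100)
    for lo,hi in((-75,-40),(20,62)):
        q=b&(x>lo)&(x<hi)
        if q.sum()>3:print("   handle orange",lo,q.sum(),np.median(x[q]).round(2),np.percentile(x[q],[2,98]).round(1))
for n in("scene","side"):
    for tag in sys.argv[2:]: an(pickle.load(open(f"{n}{tag}.pkl","rb")),tag,n)
    I=grab(n);pickle.dump(I,open(f"{n}{sys.argv[1]}.pkl","wb"));an(I,sys.argv[1],n)
E
python3 f.py 5 3 4
```

```text
9.3 [ 524.22301038 -176.57025637  178.80519226] [-4.06812855  0.03488015  7.54055556] [ 0.11493548  0.70225402 -0.00327484]
3 scene stop 47 32.14 6.31 12.89 top x [-84.2  41.5] y [-48.   50.5] z -2.86
4 scene stop 51 31.81 3.76 12.79 top x [-84.7  42.6] y [-47.6  50.8] z -3.14
   handle orange 20 17 45.43 [38.5 48.8]
5 scene stop 33 32.72 5.12 12.44 top x [-84.7  42.9] y [-48.1  50.8] z -3.23
   handle orange 20 16 47.36 [41.5 52.3]
3 side stop 19 28.88 -2.22 11.91 top x [-87.1  41.4] y [-48.7  51.5] z -2.73
4 side stop 16 29.5 -4.79 11.99 top x [-87.   40.7] y [-48.8  52.2] z -3.02
   handle orange -75 20 -62.09 [-65.2 -56.8]
   handle orange 20 20 44.19 [41.4 47.9]
5 side stop 18 29.35 -4.1 11.31 top x [-87.   40.2] y [-47.5  52.4] z -3.03
   handle orange -75 17 -59.77 [-62.6 -54.5]
   handle orange 20 21 46.89 [43. 50.]
```

step_arm([
  [15,0,-1,0,0,0,0],
  [15,0,-1,0,0,0,0],
])

```text
clock: 9.57
position: [525.2, -176.6, 178.8]
ee_rot: [-0.691, 0.723, 0.0, -0.001]
contact_force: [-3.1, -0.3, 6.9]
gripper_width: 23.4
```

step_arm([
  [15,0,-1,0,0,0,0],
  [15,0,-1,0,0,0,0],
])

```text
clock: 9.73
position: [525.8, -176.7, 178.8]
ee_rot: [-0.691, 0.723, 0.001, -0.001]
contact_force: [-3.3, -0.3, 7.9]
gripper_width: 22.8
```

```bash
python3 f.py 6
```

```text
9.7333 [ 525.82037955 -176.66198654  178.81259684] [-3.31866308 -0.27935034  7.92548185] [0.10977369 0.94774266 0.02573712]
6 scene stop 44 32.95 6.92 11.46 top x [-84.   43.1] y [-48.  51.] z -3.22
   handle orange 20 17 49.43 [43.9 52.8]
6 side stop 12 28.84 -2.26 11.96 top x [-87.   42.1] y [-48.5  52.3] z -2.98
   handle orange -75 16 -57.2 [-60.6 -53.1]
   handle orange 20 20 47.32 [43.8 50.8]
```

```bash
cat > reg.py <<'E'
from h import *
import pickle
# side: camera near-side body+rods; scene: lens region
for n,b in(("side",(300,195,384,252)),("scene",(208,215,290,272))):
    c=arm.get_calibration(n)
    ref=pickle.load(open(n+"3.pkl","rb"))[0]
    g=lambda I:np.float32(cv2.cvtColor(I,cv2.COLOR_RGB2GRAY)[b[1]:b[3],b[0]:b[2]])
    p0=np.array([[522,-176,90.]]); 
    def proj(P):
        q=(P-np.array(c["position"]))@rot(c);K=np.array([[c["fx"],0,c["cx"]],[0,c["fy"],c["cy"]],[0,0,1]])
        return cv2.projectPoints(q*[1,-1,-1],np.zeros(3),np.zeros(3),K,np.array(c["distortion"]))[0].ravel()
    print(n,"px per mm x",proj(p0+[[1,0,0]])-proj(p0),"y",proj(p0+[[0,1,0]])-proj(p0),"z",proj(p0+[[0,0,1]])-proj(p0))
    for t in "456":
        w=cv2.createHanningWindow((b[2]-b[0],b[3]-b[1]),cv2.CV_32F)
        print(t,cv2.phaseCorrelate(g(ref),g(pickle.load(open(n+t+".pkl","rb"))[0]),w))
E
python3 reg.py
```

```text
side px per mm x [-0.37710956 -0.04928074] y [-0.08141731  0.21690914] z [ 0.0033673  -0.31553268]
4 ((0.03472241397762588, 0.021574487012362198), 0.97644022014406)
5 ((0.060964188003687525, 0.011404519492675291), 0.9894259465182269)
6 ((0.058366831181999146, 0.012853531868515233), 0.9752874045901828)
scene px per mm x [-0.17217448  0.33520676] y [0.41339555 0.11322024] z [-0.04622806 -0.27362607]
4 ((-0.026359406251827977, -0.09178864965107891), 1.0045330153571235)
5 ((-0.05917488400135085, -0.09520851179065914), 0.9905387959656892)
6 ((-0.11423363155526545, -0.05324490669032045), 1.0026570441987779)
```

```bash
cat > g.py <<'E'
from h import *
import pickle,sys
a=np.radians(-2.6);v,u=np.mgrid[0:480,0:640];uv=np.c_[u.ravel(),v.ravel()]
for t in sys.argv[1:]:
    im,d,c=pickle.load(open(f"side{t}.pkl","rb"));p=depthpts(c,d,uv);h=p-[522,-176.1,117]
    x=h[:,:2]@[np.cos(a),np.sin(a)];y=h[:,:2]@[-np.sin(a),np.cos(a)];z=h[:,2]
    hsv=cv2.cvtColor(im,cv2.COLOR_RGB2HSV)[uv[:,1],uv[:,0]].astype(int)
    o=(hsv[:,0]<12)&(hsv[:,1]>140)&(hsv[:,2]>100)&(z>35)&(z<120)&(abs(y)<30)
    k=o&(x<-40);b=o&(x>20)&(x<80)
    bar=(z>30)&(z<120)&(abs(y)<16)&(x<75)&(x>-140)
    print(t,"knob",uv[k].mean(0).round(2),np.median(x[k]),z[k].mean(),"band",uv[b].mean(0).round(2),z[b].mean())
    if t=="3": pass
    n=(z>16)&(z<44)&(abs(y)<12)&(abs(x)<60); # neck
    for lo in(18,24,30,36):
        s=n&(z>lo)&(z<lo+6); print("   neck z",lo,s.sum(),np.percentile(x[s],[3,97]).round(1) if s.sum()>4 else "")
E
python3 g.py 4 5 6
```

```text
4 knob [369.25 186.35] -62.08884786648646 59.087292553055796 band [326.87 182.17] 59.37143340616105
   neck z 18 26 [-18.9  15.5]
   neck z 24 24 [-14.8  13.6]
   neck z 30 17 [-18.6  15.8]
   neck z 36 10 [-18.8  16.2]
5 knob [368.12 186.  ] -59.767786922652526 60.415169358385995 band [326.2  182.16] 58.64060116423149
   neck z 18 28 [-14.6  15.6]
   neck z 24 27 [-15.5  18. ]
   neck z 30 15 [-15.   17.8]
   neck z 36 10 [-15.9  17. ]
6 knob [367.5  185.94] -57.199519890144366 59.109920313484 band [325.96 182.15] 57.677885023115024
   neck z 18 30 [-14.4  17.3]
   neck z 24 29 [-13.8  20.3]
   neck z 30 15 [-14.6  18.8]
   neck z 36 14 [-14.5  19.7]
```

step_arm([
  [15,0,-1,0,0,0,0],
  [15,0,-1,0,0,0,0],
])

```text
clock: 10.0
position: [526.1, -176.7, 178.9]
ee_rot: [-0.691, 0.723, 0.001, -0.001]
contact_force: [-4.7, 0.2, 9.7]
gripper_width: 23.6
```

step_arm([
  [15,0,-1,0,0,0,0],
  [15,0,-1,0,0,0,0],
])

```text
clock: 10.17
position: [526.3, -176.7, 178.9]
ee_rot: [-0.691, 0.723, 0.002, -0.002]
contact_force: [-6.2, 1.2, 10.4]
gripper_width: 23.0
```

```bash
python3 f.py 7; sed -i 's/"456"/"4567"/' reg.py; python3 reg.py|grep ^7; python3 g.py 7
```

```text
10.1667 [ 526.28143468 -176.71428705  178.9227477 ] [-6.1755032   1.17114913 10.41342047] [0.40868538 2.01993756 0.08624541]
7 scene stop 30 33.25 4.63 12.12 top x [-84.4  43.2] y [-47.8  50.9] z -3.14
   handle orange 20 17 49.76 [46.9 53. ]
7 side stop 17 29.01 -5.25 11.81 top x [-87.1  40.6] y [-48.8  51.9] z -3.09
   handle orange -75 17 -56.87 [-59.6 -53.2]
   handle orange 20 21 49.6 [45.9 52.9]
7 ((0.050934586636785184, 0.010655866951488235), 0.9740638950135972)
7 ((-0.05036039200849274, 0.03340972303389478), 1.0180494237829139)
7 knob [367.29 185.65] -56.86651583501358 58.80277505317617 band [325.3  182.41] 57.59099543049068
   neck z 18 31 [-14.4  19.4]
   neck z 24 32 [-14.1  20.1]
   neck z 30 16 [-14.2  14.6]
   neck z 36 11 [-13.8  19.9]
```

Blocked at TCP x 526.3, the stop position (neck ≈1.6 mm past home), and the camera is unmoved. Relaxing back to home and testing the detent gently.

step_arm([
  [15,0,1,-0.7,0,0,0],
  [15,0,2,-1.3,0,0,0],
  [15,0,3,-1.3,0,0,0],
  [15,0,3,-1.3,0,0,0],
])

```text
clock: 10.6
position: [525.2, -176.3, 178.9]
ee_rot: [-0.691, 0.723, 0.001, -0.0]
contact_force: [-0.8, -0.3, -1.0]
gripper_width: 23.3
```

step_arm([
  [15,0,0.7,0,0,0,0],
  [15,0,0.7,0,0,0,0],
])

```text
clock: 10.77
position: [524.6, -176.3, 179.0]
ee_rot: [-0.691, 0.723, 0.001, -0.0]
contact_force: [-0.5, -0.2, -1.4]
gripper_width: 23.2
```

step_arm([
  [15,0,0.7,0,0,0,0],
  [15,0,0.7,0,0,0,0],
])

```text
clock: 10.93
position: [524.0, -176.3, 179.3]
ee_rot: [-0.691, 0.723, 0.0, -0.0]
contact_force: [-0.4, 0.1, -0.5]
gripper_width: 23.4
```

step_arm([
  [15,0,0.7,0,0,0,0],
  [15,0,0.7,0,0,0,0],
])

```text
clock: 11.1
position: [523.4, -176.4, 179.6]
ee_rot: [-0.691, 0.723, 0.0, -0.0]
contact_force: [-0.4, 0.9, -0.9]
gripper_width: 23.0
```

step_arm([
  [15,0,0.7,0,0,0,0],
  [15,0,0.7,0,0,0,0],
])

```text
clock: 11.27
position: [522.7, -176.3, 179.7]
ee_rot: [-0.691, 0.723, 0.0, -0.0]
contact_force: [0.5, -0.5, -2.2]
gripper_width: 23.1
```

```bash
python3 f.py 8; sed -i 's/"4567"/"45678"/' reg.py; python3 reg.py|grep ^[78]; python3 g.py 8
python3 - <<'E'
from h import *
import pickle
ims=[grab("wrist")]; pickle.dump(ims[0],open("wrist8.pkl","wb"))
S=pickle.load(open("scene8.pkl","rb"))[0];D=pickle.load(open("side8.pkl","rb"))[0];S7=pickle.load(open("scene7.pkl","rb"))[0];D7=pickle.load(open("side7.pkl","rb"))[0]
def cr(I,x,y,w,h): return cv2.resize(I[y:y+h,x:x+w],(400,300),interpolation=cv2.INTER_CUBIC)
save("c8",np.vstack([np.hstack([cr(S7,222,188,60,45),cr(D7,325,175,60,45)]),np.hstack([cr(S,222,188,60,45),cr(D,325,175,60,45)])]))
E
```

```text
11.2667 [ 522.67984161 -176.34618806  179.68764775] [ 0.48634532 -0.45880046 -2.19319197] [0.00643232 0.01729186 0.00241779]
8 scene stop 46 32.29 5.34 12.21 top x [-84.2  43.2] y [-47.5  50.7] z -3.22
   handle orange 20 16 45.63 [40.3 50. ]
8 side stop 23 29.27 -2.1 11.48 top x [-86.9  39.2] y [-47.5  52. ] z -3.11
   handle orange -75 16 -59.62 [-64.2 -55.4]
   handle orange 20 20 44.95 [41.8 47.5]
7 ((0.050934586636785184, 0.010655866951488235), 0.9740638950135972)
8 ((0.03747075884977136, 0.029563463074143925), 0.9827568312044497)
7 ((-0.05036039200849274, 0.03340972303389478), 1.0180494237829139)
8 ((-0.11571008199191368, -0.00739504396075219), 1.0294995620074097)
8 knob [368.56 185.94] -59.61695067392505 60.20628637444727 band [326.96 182.12] 59.002674599537436
   neck z 18 32 [-16.9  17. ]
   neck z 24 23 [-16.8  17.5]
   neck z 30 24 [-17.7  17.7]
   neck z 36 9 [-16.5  12.2]
```

View pics/c8.png

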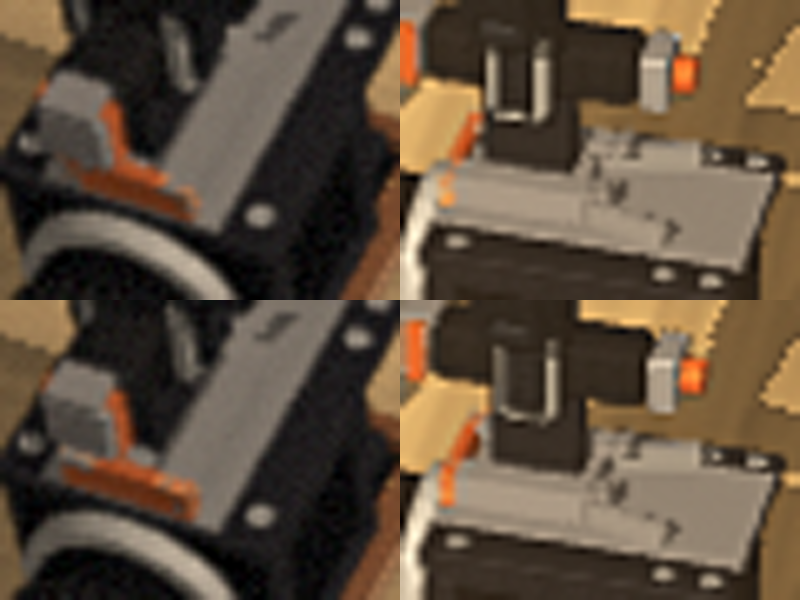

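The camera hasn't moved, and the foot now has play. I'll press it lightly onto the floor at home and retest the detent in both directions.

step_arm([
  [15,0,-1,0.6,0,0,0],
  [15,0,-1.9,1.2,0,0,0],
  [15,0,-1.9,1.2,0,0,0],
])

```text
clock: 11.67
position: [525.0, -176.6, 178.8]
ee_rot: [-0.691, 0.723, -0.0, 0.0]
contact_force: [-0.9, 0.2, 0.8]
gripper_width: 22.9
```

step_arm([
  [15,0,0.8,0,0,0,0],
  [15,0,0.8,0,0,0,0],
])

```text
clock: 11.83
position: [524.4, -176.5, 178.8]
ee_rot: [-0.691, 0.723, -0.001, 0.0]
contact_force: [0.3, -0.1, -0.1]
gripper_width: 23.4
```

step_arm([
  [15,0,0.8,0,0,0,0],
  [15,0,0.8,0,0,0,0],
])

```text
clock: 12.0
position: [523.4, -176.4, 178.8]
ee_rot: [-0.691, 0.723, -0.0, 0.0]
contact_force: [0.1, -0.5, 0.7]
gripper_width: 23.4
```

step_arm([
  [15,0,0.8,0,0,0,0],
  [15,0,0.8,0,0,0,0],
])

```text
clock: 12.17
position: [522.8, -176.4, 178.9]
ee_rot: [-0.691, 0.723, -0.001, 0.001]
contact_force: [1.7, 0.4, 0.5]
gripper_width: 23.4
```

step_arm([
  [15,0,0.8,0,0,0,0],
  [15,0,0.8,0,0,0,0],
])

```text
clock: 12.33
position: [522.3, -176.3, 178.9]
ee_rot: [-0.691, 0.723, -0.001, 0.001]
contact_force: [1.4, 0.9, 1.1]
gripper_width: 23.4
```

The detent resists both ways (−4 N forward, +1.7 N back), so home is around TCP x ≈ 524.1. Centre there, then start lifting slowly.

step_arm([
  [15,0,-1,0,0,0,0],
  [15,0,-1.9,0,0,0,0],
  [15,0,-1.9,0,0,0,0],
  [15,0,-1.9,-0.5,0,0,0],
  [15,0,-1.9,-0.5,0,0,0],
])

```text
clock: 12.75
position: [523.1, -176.4, 178.8]
ee_rot: [-0.691, 0.723, 0.0, -0.0]
contact_force: [0.7, 1.1, 2.2]
gripper_width: 23.1
```

step_arm([
  [15,0,0,-1,0,0,0],
  [15,0,0,-2,0,0,0],
  [15,0,0,-3,0,0,0],
  [15,0,0,-4,0,0,0],
  [15,0,0,-5,0,0,0],
  [15,0,0,-6,0,0,0],
  [15,0,0,-6,0,0,0],
  [15,0,0,-6,0,0,0],
])

```text
clock: 13.42
position: [522.9, -176.3, 184.2]
ee_rot: [-0.691, 0.723, 0.001, -0.001]
contact_force: [0.2, -0.1, -9.3]
gripper_width: 23.1
```

```bash
python3 f.py 9; python3 g.py 9;  sed -i 's/"45678"/"9"/' reg.py; python3 reg.py|grep ^9
```

```text
13.4167 [ 522.87433004 -176.29635872  184.2214005 ] [ 0.2498036  -0.10462978 -9.31224127] [-0.0089606  -0.00383009 -0.04011691]
9 scene stop 58 32.36 1.87 16.48 top x [-84.1  44. ] y [-47.9  51. ] z -1.21
   handle orange 20 12 45.97 [39.1 49.2]
9 side stop 17 29.66 -3.7 15.9 top x [-86.7  43.2] y [-48.7  52.6] z -1.29
   handle orange -75 18 -60.59 [-63.5 -55.3]
   handle orange 20 22 44.91 [41.8 48. ]
9 knob [368.61 184.17] -60.59022281074448 65.41274255242757 band [326.96 180.85] 62.73695453133237
   neck z 18 37 [-22.6  26.6]
   neck z 24 28 [-16.6  15.5]
   neck z 30 29 [-16.7  16.3]
   neck z 36 16 [-17.1  17.5]
9 ((-0.00015613982429130147, -1.1122783345860796), 0.9831965312251338)
9 ((-0.2544203596293144, -0.5372413776377591), 1.068413481535735)
```

The camera lifts balanced (torque ≈0), but the foot sits about 1–2 mm short of home. Setting it back down to push it fully home before the real lift.

step_arm([
  [15,0,0,1,0,0,0],
  [15,0,0,2.5,0,0,0],
  [15,0,0,4,0,0,0],
  [15,0,0,5.5,0,0,0],
  [15,0,0,6.5,0,0,0],
  [15,0,-1,6.5,0,0,0],
  [15,0,-2,6.5,0,0,0],
  [15,0,-3,6.5,0,0,0],
  [15,0,-3,6.5,0,0,0],
  [15,0,-3,6.5,0,0,0],
])

```text
clock: 14.35
position: [526.6, -176.6, 178.9]
ee_rot: [-0.691, 0.723, -0.0, 0.0]
contact_force: [-0.7, 0.3, 0.6]
gripper_width: 23.3
```

step_arm([
  [15,0,1.0,0,0,0,0],
  [15,0,1.7,0,0,0,0],
  [15,0,1.7,0,0,0,0],
  [15,0,1.7,0,0,0,0],
])

```text
clock: 14.68
position: [525.1, -176.5, 178.9]
ee_rot: [-0.691, 0.723, -0.0, 0.0]
contact_force: [-0.0, -0.9, -0.5]
gripper_width: 23.1
```

```bash
python3 f.py A; python3 g.py A;  sed -i 's/"9"/"A"/' reg.py; python3 reg.py|grep ^A
```

```text
14.6833 [ 525.10092541 -176.50615438  178.85180706] [-0.00287886 -0.91513206 -0.46586573] [ 0.00341792 -0.10449796  0.01753684]
A scene stop 45 33.27 7.64 13.06 top x [-83.1  43.2] y [-48.5  50.3] z -3.26
   handle orange 20 17 49.1 [42.2 51.3]
A side stop 12 29.83 -3.39 12.35 top x [-86.4  34.1] y [-47.5  52. ] z -3.09
   handle orange -75 17 -57.89 [-60.8 -53.3]
   handle orange 20 21 47.22 [43.7 50.7]
A knob [367.59 186.  ] -57.88868008389487 60.08002059190706 band [325.96 182.15] 58.43763030122366
   neck z 18 32 [-14.5  19.8]
   neck z 24 31 [-15.6  20.2]
   neck z 30 16 [-15.5  20.4]
   neck z 36 12 [-16.   39.5]
A ((-0.12436963415456148, -0.15292364238875322), 0.9432065336792558)
A ((-0.511801860451591, 0.31242397456460935), 0.985823832794472)
```

The camera slipped about 0.8 mm in the stand; the foot is now within about 0.5 mm of home, with zero force. Lifting.

step_arm([
  [15,0,0,-1,0,0,0],
  [15,0,0,-2,0,0,0],
  [15,0,0,-3,0,0,0],
  [15,0,0,-4.5,0,0,0],
  [15,0,0,-7,0,0,0],
  [15,0,0,-11,0,0,0],
  [15,0,0,-17,0,0,0],
  [15,0,0,-24,0,0,0],
  [15,0,0,-32,0,0,0],
  [15,0,0,-41,0,0,0],
  [15,0,0,-50,0,0,0],
  [15,0,0,-59,0,0,0],
  [15,0,0,-68,0,0,0],
  [15,0,0,-77,0,0,0],
  [15,0,0,-85,0,0,0],
  [15,0,0,-92,0,0,0],
  [15,0,0,-97,0,0,0],
  [15,0,0,-100,0,0,0],
  [15,0,0,-102,0,0,0],
  [15,0,0,-103,0,0,0],
])

```text
clock: 16.45
position: [524.6, -176.4, 281.5]
ee_rot: [-0.691, 0.723, 0.0, -0.0]
contact_force: [0.4, 0.1, -8.8]
gripper_width: 23.0
```

step_arm([
  [15,0,0,0,0,0,0],
  [15,0,0,0,0,0,0],
  [15,0,0,0,0,0,0],
  [15,0,0,0,0,0,0],
])

```text
clock: 16.78
position: [524.6, -176.4, 281.1]
ee_rot: [-0.691, 0.723, 0.0, -0.0]
contact_force: [-0.4, 0.4, -8.5]
gripper_width: 23.4
```

```bash
python3 - <<'E'
from h import *
import pickle
s=arm.read_state();print(s["clock"],s["position"],s["contact_force"],s["wrist_torque"],abs(s["joint_vel"]).max())
ims={}
for n in("scene","side"):
    I=grab(n);ims[n]=I
im,d,c=ims["side"]
v,u=np.mgrid[0:480,0:640];uv=np.c_[u.ravel(),v.ravel()];a=np.radians(-2.6)
for n in ims:
    im,d,c=ims[n];h=depthpts(c,d,uv)-[522.8,-176.7,s["position"][2]-61.8]
    x=h[:,:2]@[np.cos(a),np.sin(a)];y=h[:,:2]@[-np.sin(a),np.cos(a)];z=h[:,2]
    t=(abs(y)<46)&(abs(y)>25)&(abs(z+4)<9)&(x>-85)&(x<25)   # cage top either side of the shoe
    A=np.c_[x[t],y[t],np.ones(t.sum())];k=np.linalg.lstsq(A,z[t],rcond=None)[0]
    print(n,"cage top plane: pitch,roll deg",np.degrees(np.arctan(k[:2])).round(2),"z",k[2].round(2),t.sum())
    nk=(z>24)&(z<40)&(abs(y)<12)&(abs(x)<40);print("  neck x",np.percentile(x[nk],[5,95]).round(1))
    hsv=cv2.cvtColor(im,cv2.COLOR_RGB2HSV)[uv[:,1],uv[:,0]].astype(int);o=(hsv[:,0]<12)&(hsv[:,1]>140)&(hsv[:,2]>100)&(abs(y)<25)
    st=o&(abs(z-5)<12)&(x>15)&(x<42);kn=o&(abs(z-60)<12)&(x<-45)&(x>-75)
    print("  stop",st.sum(),np.median(x[st]).round(1),"knob",kn.sum(),np.median(x[kn]).round(1) if kn.any() else "")
def cr(I,x,y,w,h): return cv2.resize(I[y:y+h,x:x+w],(400,300),interpolation=cv2.INTER_CUBIC)
save("cF",np.hstack([cr(ims["scene"][0],170,110,180,135),cr(ims["side"][0],270,100,180,135)]))
E
```

```text
16.7833 [ 524.57201447 -176.42365186  281.12323173] [-0.44270481  0.41084194 -8.4513166 ] [-0.01082931  0.07476551  0.00598023] 0.0017820962147429686
scene cage top plane: pitch,roll deg [-0.57 -0.62] z -4.71 462
  neck x [ 4.1 22.1]
  stop 69 33.0 knob 2 -59.7
side cage top plane: pitch,roll deg [-0.28 -2.11] z -4.13 339
  neck x [-16.2  18.5]
  stop 15 29.9 knob 14 -58.5
```

View pics/cF.png

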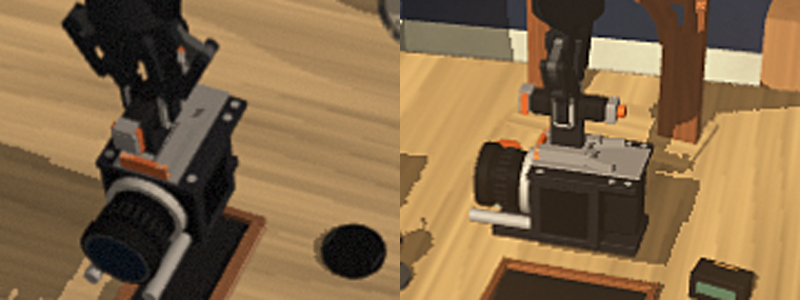

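```bash
python3 -c "
from bench import arm
print(arm.job_done()); s=arm.read_state(); print(s['clock'],s['position'],s['contact_force'])"
```

```text
the job is handed in; nothing more can be done
None
the job is handed in; nothing more can be done
```

The handle is fitted in the camera's shoe, and I handed the job in at about 17 s with the camera hanging still over its stand, carried only by the handle. I gripped the smallest of the three look-alikes, set its foot into the mouth and slid it to the stop. Then I eased it back to home and lifted the camera about 10 cm.

**Last checks**
- **Lift:** the wrist carried 8.5 N with moments near zero and joints at rest. The tool rose 102 mm, about 100 mm for the camera once the foot's play under the lips is taken off.
- **Foot position:** vision puts the foot within about 0.5 mm of home.
- **Level:** pitch is within 0.6°. Roll read −0.6° in the scene view and −2.1° in the side view. I put that down to depth noise, since the wrist moment was close to zero, but I did not settle it.
- **Other things:** I steered clear of them all on the way and measured no contact with any; I did not compare their positions at the end.

**What did not go cleanly**
- **First lift:** I raised the camera about 3–4 mm, found the foot 1–2 mm short of home, set it back down and pushed it in again. The camera slipped about 0.8 mm in its stand, still inside the lips.
- **Detent:** I felt only about 1.5 N when pulling back, less than the expected 2–5 N. I stopped there so as not to pull it loose, and did not repeat the pull test after the final push. That it holds rests mainly on the foot's position.

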